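# Load the coin cell into the data logger

### The job

The data logger lies face down in its rubber cradle with its small battery door standing open and a coin cell lying loose on its back. With the fingertips nudge that cell across the edge of the round battery well until it drops in and lies flat, then tip the hinged door over and push it fully shut. Do not pick anything up, and leave everything else on the bench where it is.

Things in the scene. Friction and masses are not known exactly. Their poses are not given: they have to be found in the camera images.
- logger: Grey plastic data logger fixed face down in a black rubber cradle (140 x 94 mm, rim 15 mm above the bench); pushing does not move it. Case 126 mm (x) by 80 mm (y); its flat upturned back, on which the coin cell slides, is 31 mm above the bench, with a flush label and screws. Origin on the bench under the case's middle; x runs along the case towards the door end, z up.
- well (a point): Centre of the floor of the round battery well in the logger's back, 24 mm from the middle of the case towards its door end. The well is 27.5 mm across and 7 mm deep (floor 24 mm above the bench) with a 1.5 mm chamfer at its rim; a brass contact shows on its floor. Axes as the logger's.
- hinge (a point): Middle of the battery door's hinge line, which runs along the logger's y axis: 46 mm from the middle of the case towards its door end, 22 mm beyond the centre of the well, 2.5 mm above the logger's back. Two small lugs beside it stand 5 mm above the back. Axes as the logger's; the hinge itself does not move.
- door (a joint): Angle of the battery door in rad: 0 is shut, flat over the well, its top 5 mm above the logger's back; 1.57 stands upright. It starts open at 1.65 to 1.95, leaning away from the well, and stops at 2.05. It stays where it is left by light friction (some 0.3 N at 20 mm from the hinge) and has no catch, so it must be pushed all the way. Opening, its edge goes from the logger's -x up and over to +x.
- door_edge (a point): Middle of the free edge of the battery door, 43 mm from the hinge line; moves with the door. The door is a shallow grey cap 40 mm wide, 2.2 mm thick with a 2.3 mm skirt and a thumb lip 3 mm beyond the edge. Shut, it clears a cell lying flat in the well by nearly 2 mm.
- coin_cell: The coin cell to load: plain steel disc 24.5 mm across and 7.7 mm thick, about 11 to 14 g, lying loose and flat on the logger's back, on the side of the well away from the door, 26 to 47 mm from the well's centre. Origin at the centre of its underside, z up when flat. In the well its top stands 0.7 mm above the logger's back.
- spent_cell: Bystander: an old coin cell of the same kind and size lying flat on the bench beside the cradle. Origin at the centre of its underside.
- servo: Bystander: black model servo, 40 x 20 mm, ears 55 mm, 43 mm high with its small white arm, standing on the bench beyond the cradle's end that is away from the door. Origin at the centre of its underside.
- screwdriver: Bystander: screwdriver 150 mm long with black handle, lying on the bench beside the cradle. x along it towards the tip.
- tape_roll: Bystander: roll of paper tape, 76 mm across, 19 mm high, lying flat. Origin at the centre of its underside.
- breadboard: Bystander: white breadboard, 165 x 55 x 9 mm. Origin at the centre of its underside.
- controller_board: Bystander: green microcontroller board, 70 x 53 mm, 15 mm high. Origin at the centre of its underside.
- multimeter: Bystander: black handheld multimeter, 165 x 80 x 38 mm, lying on its back. Origin at the centre of its underside.

How it is judged:
By the outcome, as a careful person would: the job done as asked, in the order asked, and still so for the second after the job is handed in, with the robot touching nothing.
It also fails if it takes over 43 s, if anything falls off the work surface, if the arm or the gripper's body presses on something with over 40 N, if the wrist force passes 120 N, or if a joint passes its speed limit or range.

### The arm

A 7-joint arm with a two-finger parallel gripper is mounted at the origin on the work surface. World frame = base frame: x ahead of the robot, y to its left, z up, the work surface at z = 0. Lengths are in m, angles in rad, forces in N, time in s.
With the tool pointing down it reaches from about 0.425 to 0.975 m from the base axis. Payload 16.7 kg.
Tool frame: the origin (TCP) lies midway between the tips of the shut fingers; the grasp point (between the pads) lies 19 mm behind it; z points along the fingers, y is the direction in which the jaws open and shut (so a half turn about z gives the same grasp; the last joint's range is limited). The gripper opens to 85 mm and grips with 20 to 120 N. Pads are 22 mm wide; open, the fingers measure 114 mm over their backs; the gripper's body (76 mm by 85 mm) begins 54 mm behind the grasp point. The pads swing forward as they close: fully open they stand 13 mm farther back than shut.
Start: joints at [1.014, 0.426, 0.074, 1.606, -0.034, 1.111, -0.067], TCP at [0.268, -0.62, 0.231] pointing down, gripper open.
Joint ranges: [-2.85, 2.85], [-0.5, 2.14], [-1.23, 1.37], [0.21, 2.46], [-1.02, 4.16], [0.16, 2.05], [-2.73, 2.73]. Speed limits (rad/s): [1.89, 1.89, 2.39, 2.39, 3.01, 3.01, 3.01].

### API

Orientations are given as [roll, pitch, yaw] about the fixed x, y, z axes, in that order (R = Rz(yaw) Ry(pitch) Rx(roll)).
In Python, from workcell import ctrl, optics gives the robot as it stands. The module is installed in compiled form; this text tells all that it offers.
- The arm moves only by the shell command python3 -m crank 'ROWS'. ROWS is JSON, a list of rows, each a list of 7 numbers: the turn, a rotation vector about the tool's x, y, z scaled (see below), then the shift along the tool's x, y, z scaled (see below), then the gripper command: -1 is shut, 1 is fully open, values between are in proportion. A call has 1 to 12 rows; each row is the pose to reach, as a shift and turn from the pose commanded when the call began, along the tool's axes at that moment; what a row does not reach only later rows make up. The controller multiplies each number of a shift by 300 mm and each number of a turn by 45 degrees. A row lasts 1/12 s, in which the tool goes at most 41.7 mm and 7.16 degrees, less where a joint would pass 70% of its speed; a pose out of reach is approached as far as the arm can. A call with a number of a shift or a turn outside -1 to 1 is refused whole. A call with a gripper value outside its range is refused whole. The fingers move at their own pace and stop on an object; the grip force is fixed at half the most. Time passes only in rows, so rows that repeat a pose let the fingers close. It gives the time, the measured TCP pose, the force and the opening at its end, in the units of the state.
- ctrl.get_state(): the state, without advancing time (a new reading comes with each control period).
- optics.get_image(name): name is "scene" or "top" or "wrist"; returns the picture (400x640x3 uint8, red, green, blue); there is no depth.
- optics.calibration(name): a dict with "camera_matrix" (3x3 intrinsics, pixels), "world_from_camera" (4x4, takes a point from camera to world coordinates); the wrist camera has in their place "T_tool_cam" (4x4, takes a point from camera to tool coordinates, whose origin is the TCP and whose axes are the flange's). Camera axes: x right, y down, z forward; pixel columns grow to the right and rows downward; lengths in m; the calibration is good to about 2 mm. The wrist camera is an equidistant fisheye: a pixel r from the principal point sees the ray r / f radians off the axis. A picture is of the moment at which its call begins: read the wrist's pose just before it. calibration takes no time and is no camera call.
- ctrl.close_job(): hands the job in, once; it reports no verdict.
The state is a dict: "time_s": time; "qpos": joint angles; "joint_velocities": joint speeds; "joint_torque": joint torques, N m; "tcp_pos": TCP position; "eef_rot": TCP orientation; "ft_force": force on the tool from outside, world axes, zero at the start; "torque": the same for the moment, N m; "finger_gap": finger opening in m.
Only numpy, scipy, OpenCV 4.12 (cv2) and the standard library are available. Lean on these libraries where they do the work, as an engineer would, in place of code of your own. Each camera call takes 0.05 s, during which the arm holds its last target.

## Working session

There is one attempt and no reset: what is moved stays moved. The work goes in short steps, Python scripts to look and compute and a shell command to move; the robot and the scene stay as the last step left them, time stands still between calls to the robot, and variables do not carry over. Pictures are saved under pics/ and viewed, and the job is handed in when it is done.

```bash
mkdir -p pics; python3 - <<'E'
from workcell import ctrl, optics
import cv2, numpy as np
np.set_printoptions(precision=4,suppress=True)
s=ctrl.get_state();print({k:np.round(v,4) for k,v in s.items()})
for n in ["scene","top","wrist"]:
    im=optics.get_image(n); cv2.imwrite(f"pics/{n}0.png",im[:,:,::-1]); print(n,optics.calibration(n))
E
```

```text
{'time_s': np.float64(0.0), 'qpos': array([ 1.0135,  0.4267,  0.0739,  1.6066, -0.0341,  1.1108, -0.0671]), 'joint_velocities': array([ 0.0016, -0.0007,  0.0017, -0.0002,  0.0007,  0.0007,  0.0006]), 'joint_torque': array([ -0.0005, -94.9857,   3.761 , -46.3531,   0.0192,   0.0101,
         0.0001]), 'tcp_pos': array([ 0.2675, -0.6193,  0.2306]), 'eef_rot': array([-3.1403,  0.0001,  0.4078]), 'ft_force': array([ 0.1466,  0.0338, -0.5527]), 'torque': array([-0.0206,  0.0253,  0.0005]), 'finger_gap': np.float64(0.0855)}
scene {'camera_matrix': array([[439.1438,   0.    , 320.8548],
       [  0.    , 439.1438, 200.1885],
       [  0.    ,   0.    ,   1.    ]]), 'world_from_camera': array([[-0.344 ,  0.6438, -0.6835,  1.3542],
       [ 0.9388,  0.2232, -0.2622,  0.2813],
       [-0.0163, -0.7319, -0.6813,  0.8488],
       [ 0.    ,  0.    ,  0.    ,  1.    ]])}
top {'camera_matrix': array([[364.338 ,   0.    , 320.8074],
       [  0.    , 364.338 , 195.7335],
       [  0.    ,   0.    ,   1.    ]]), 'world_from_camera': array([[ 0.0021, -0.995 ,  0.0995,  0.466 ],
       [-1.    , -0.0024, -0.0035, -0.    ],
       [ 0.0038, -0.0995, -0.995 ,  1.1208],
       [ 0.    ,  0.    ,  0.    ,  1.    ]])}
wrist {'camera_matrix': array([[309.7069,   0.    , 326.1549],
       [  0.    , 309.7069, 201.6228],
       [  0.    ,   0.    ,   1.    ]]), 'T_tool_cam': array([[ 0.0007, -0.9574, -0.2887,  0.0729],
       [ 1.    ,  0.0006,  0.0001, -0.0001],
       [ 0.    , -0.2887,  0.9574, -0.1424],
       [ 0.    ,  0.    ,  0.    ,  1.    ]])}
```

View pics/scene0.png

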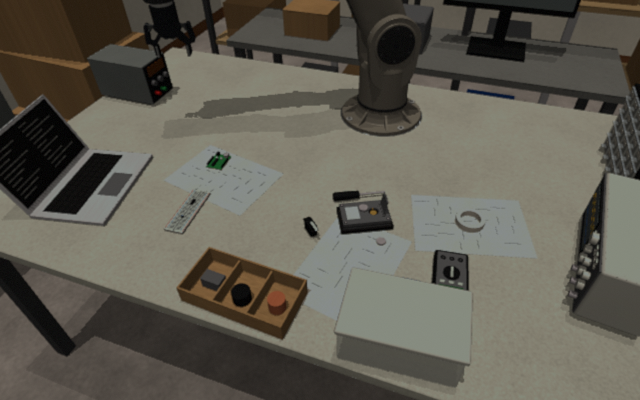

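View pics/top0.png

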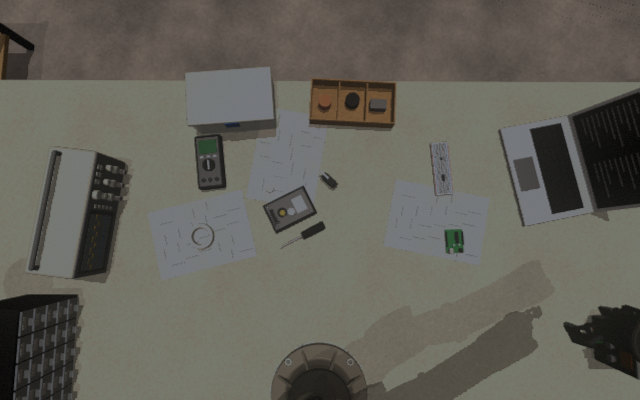

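View pics/wrist0.png

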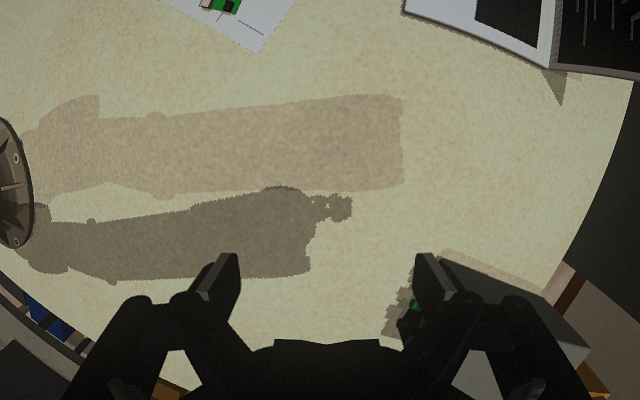

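```bash
python3 - <<'E'
import cv2
a=cv2.imread("pics/top0.png")[170:260,240:350]; cv2.imwrite("pics/top0c.png",cv2.resize(a,None,fx=7,fy=6.6,interpolation=cv2.INTER_CUBIC) if 0 else cv2.resize(a,None,fx=6,fy=6,interpolation=cv2.INTER_CUBIC))
a=cv2.imread("pics/scene0.png")[180:255,295:410]; cv2.imwrite("pics/scene0c.png",cv2.resize(a,None,fx=6,fy=6,interpolation=cv2.INTER_CUBIC))
E
```

```text
(no output)
```

View pics/top0c.png

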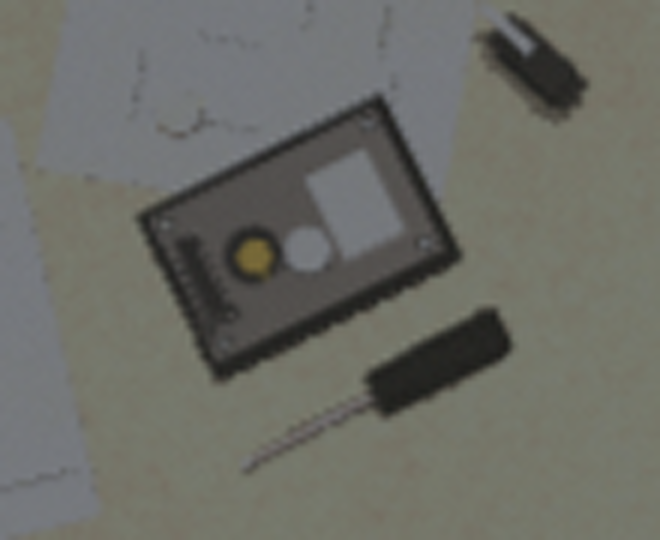

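View pics/scene0c.png

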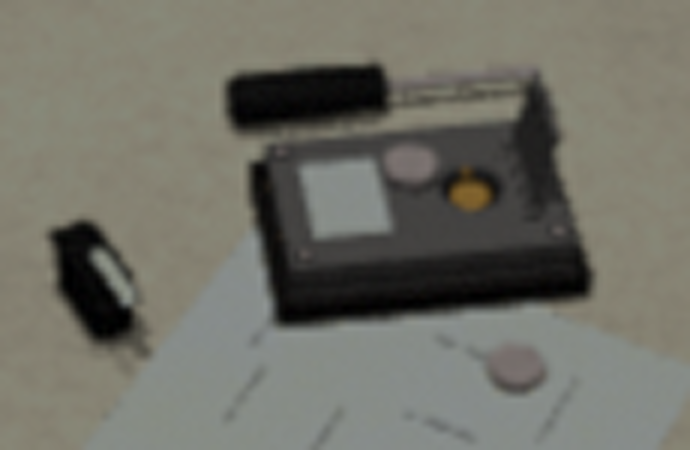

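```bash
cat > h.py <<'E'
import numpy as np
from workcell import ctrl, optics
def ray(n,u,v,z):
    c=optics.calibration(n);K=c["camera_matrix"];T=c["world_from_camera"]
    d=T[:3,:3]@np.array([(u-K[0,2])/K[0,0],(v-K[1,2])/K[1,1],1]);o=T[:3,3]
    return o+d*(z-o[2])/d[2]
def wray(u,v,z,s):
    from scipy.spatial.transform import Rotation as R
    c=optics.calibration("wrist");K=c["camera_matrix"];T=c["T_tool_cam"]
    x=np.array([u-K[0,2],v-K[1,2]]);r=np.linalg.norm(x);th=r/K[0,0]
    d=np.array([*(x/r*np.sin(th)),np.cos(th)])
    Rt=R.from_euler("xyz",s["eef_rot"]).as_matrix()
    o=np.array(s["tcp_pos"])+Rt@T[:3,3];d=Rt@T[:3,:3]@d
    return o+d*(z-o[2])/d[2]
def wproj(P,s):
    from scipy.spatial.transform import Rotation as R
    c=optics.calibration("wrist");K=c["camera_matrix"];T=c["T_tool_cam"]
    Rt=R.from_euler("xyz",s["eef_rot"]).as_matrix()
    p=T[:3,:3].T@(Rt.T@(np.asarray(P)-s["tcp_pos"])-T[:3,3])
    r=np.hypot(p[0],p[1]);th=np.arctan2(r,p[2]);return K[0,2]+K[0,0]*th*p[0]/r,K[1,2]+K[0,0]*th*p[1]/r
E
python3 - <<'E'
from h import *
np.set_printoptions(precision=4,suppress=True)
t=lambda u,v,z:ray("top",240+u/6,170+v/6,z)
c=[t(*p,.015) for p in [(140,215),(378,95),(460,257),(220,380)]]
for p in c: print(p)
m=sum(c)/4;print("mid",m)
e=(c[0]-c[1])+(c[3]-c[2]);print("sizes",[np.linalg.norm(c[i]-c[i-1]) for i in range(4)],"yaw",np.arctan2(e[1],e[0]))
w=t(254,256,.0275);k=t(306,248,.0387);print("well",w,"cell",k,np.linalg.norm((w-k)[:2]))
f=lambda u,v,z:ray("scene",295+u/6,180+v/6,z)
print("scene cell",f(411,161,.0387),"well",f(470,192,.026))
E
```

```text
[0.5453 0.1707 0.015 ]
[0.6069 0.0506 0.015 ]
[0.5244 0.0085 0.015 ]
[0.4623 0.129  0.015 ]
mid [0.5347 0.0897 0.015 ]
sizes [np.float64(0.09294922811894296), np.float64(0.13500420223788234), np.float64(0.09259809376835938), np.float64(0.13559414100447612)] yaw 2.045706291091295
well [0.524  0.1114 0.0275] cell [0.5274 0.0846 0.0387] 0.027051033596111298
scene cell [0.5287 0.0855 0.0387] well [0.5263 0.1127 0.026 ]
```

The logger fit agrees with the stated sizes (cradle about 135×93 mm, well 24 mm from centre) and the two cameras agree to about 2 mm. The cell is 27 mm from the well. I'll move over it with the jaws part closed.

```bash
python3 -m crank '[[0,0,-0.81,0.847,-0.851,0,-0.62],[0,0,-0.81,0.847,-0.851,0,-0.62],[0,0,-0.81,0.847,-0.851,0,-0.62],[0,0,-0.81,0.847,-0.851,0,-0.62],[0,0,-0.81,0.847,-0.851,0,-0.62],[0,0,-0.81,0.847,-0.851,0,-0.62],[0,0,-0.81,0.847,-0.851,0,-0.62],[0,0,-0.81,0.847,-0.851,0,-0.62],[0,0,-0.81,0.847,-0.851,0,-0.62],[0,0,-0.81,0.847,-0.851,0,-0.62]]'
cat >> h.py <<'E'
def goto(p,yaw,s=None):
    from scipy.spatial.transform import Rotation as R
    s=s or ctrl.get_state();Rt=R.from_euler("xyz",s["eef_rot"])
    d=Rt.inv().apply(np.array(p)-s["tcp_pos"]);r=(Rt.inv()*R.from_euler("xyz",[np.pi,0,yaw])).as_rotvec()
    print("turn",np.round(r/np.pi*4,3),"shift",np.round(d/.3,4))
E
python3 -c "
from h import *
goto([.5317,.0512,.115],1.68)"
```

```text
time_s: 0.98
tcp_pos: [0.4019, -0.2792, 0.2315]
eef_rot: [3.141, -0.001, 1.051]
ft_force: [1.0, 0.6, -0.1]
finger_gap: 0.0161
turn [ 0.001 -0.001 -0.801] shift [ 1.1702 -0.1719  0.3898]
```

```bash
python3 -m crank '[[0,0,-0.7,1,-0.147,0.2,-0.62],[0,0,-0.7,1,-0.147,0.2,-0.62],[0,0,-0.7,1,-0.147,0.2,-0.62],[0,0,-0.7,1,-0.147,0.2,-0.62],[0,0,-0.7,1,-0.147,0.2,-0.62],[0,0,-0.7,1,-0.147,0.2,-0.62],[0,0,-0.7,1,-0.147,0.2,-0.62],[0,0,-0.7,1,-0.147,0.2,-0.62],[0,0,-0.7,1,-0.147,0.2,-0.62]]'
python3 -c "
from h import *
goto([.5317,.0512,.115],1.68)"
```

```text
time_s: 1.73
tcp_pos: [0.5131, 0.0017, 0.1705]
eef_rot: [-3.141, -0.002, 1.599]
ft_force: [-0.1, -0.0, -0.5]
finger_gap: 0.0161
turn [-0.001 -0.003 -0.103] shift [0.1629 0.0667 0.1853]
```

```bash
python3 -m crank '[[0,0,-0.103,0.163,0.067,0.185,-0.62],[0,0,-0.103,0.163,0.067,0.185,-0.62],[0,0,-0.103,0.163,0.067,0.185,-0.62],[0,0,-0.103,0.163,0.067,0.185,-0.62],[0,0,-0.103,0.163,0.067,0.185,-0.62]]'
python3 - <<'E'
from h import *
import cv2
s=ctrl.get_state();im=optics.get_image("wrist");cv2.imwrite("pics/w1.png",im[:,:,::-1])
import json;json.dump({k:np.array(v).tolist() for k,v in s.items()},open("s1.json","w"))
E
```

```text
time_s: 2.15
tcp_pos: [0.5313, 0.0456, 0.1159]
eef_rot: [-3.141, 0.0, 1.674]
ft_force: [0.1, -0.4, 0.5]
finger_gap: 0.0162
```

View pics/w1.png

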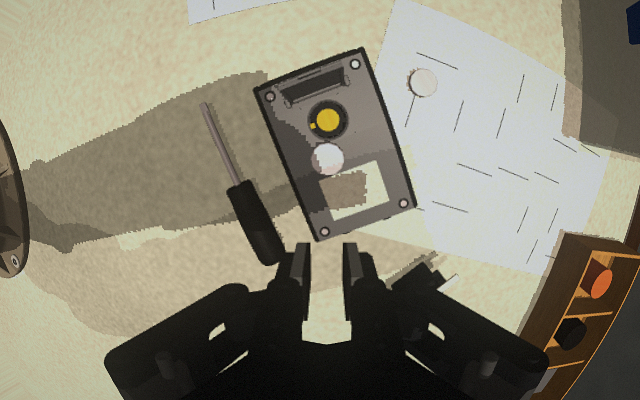

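```bash
python3 - <<'E'
import cv2
a=cv2.imread("pics/w1.png")[40:260,245:425]; cv2.imwrite("pics/w1c.png",cv2.resize(a,None,fx=2.7*1,fy=2.7,interpolation=cv2.INTER_CUBIC))
a=cv2.imread("pics/w1.png")[90:180,290:370]; cv2.imwrite("pics/w1d.png",cv2.resize(a,None,fx=6,fy=6,interpolation=cv2.INTER_CUBIC))
E
```

```text
(no output)
```

View pics/w1c.png

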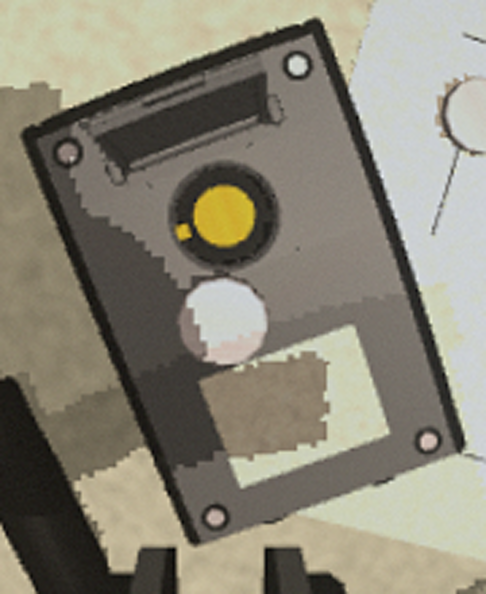

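View pics/w1d.png

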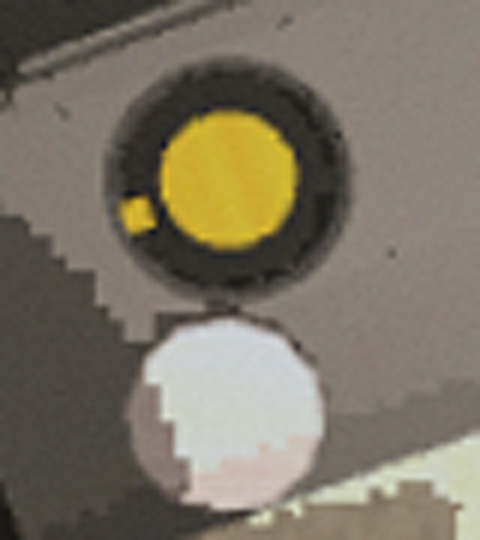

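```bash
python3 - <<'E'
from h import *
import json
np.set_printoptions(precision=4,suppress=True)
s=json.load(open("s1.json"))
w=wray(327.9,120,.031,s);f=wray(328.2,119.8,.024,s);k=wray(327.75,159.1,.0387,s);print(w,f,k)
a=wray(290+103/6,120,.031,s);b=wray(290+352/6,120,.031,s);print("rim dia",np.linalg.norm(a-b))
a=wray(290+130/6,159,.0387,s);b=wray(290+323/6,159,.0387,s);print("cell dia",np.linalg.norm(a-b))
# screws: crop 2.7
q=[wray(245+u/2.7,40+v/2.7,.031,s) for u,v in [(67,153),(297,65),(427,440),(215,516)]]
m=sum(q)/4;e=q[0]+q[1]-q[2]-q[3];print("screw mid",m,"yaw",np.arctan2(e[1],e[0]),[np.linalg.norm(q[i]-q[i-1]) for i in range(4)])
yw=np.arctan2(e[1],e[0]);X=np.array([np.cos(yw),np.sin(yw)]);print("well pred",m[:2]+.024*X)
d=(w-k)[:2];print("d",np.linalg.norm(d),np.arctan2(d[1],d[0]))
print("tips px",[wproj(np.array(s["tcp_pos"])+np.array(o),s) for o in [(0.011,0.011,0),(-.011,.011,0),(0.008,-.011,0)]])
E
```

```text
[0.525  0.1121 0.031 ] [0.5252 0.1121 0.024 ] [0.5277 0.0845 0.0387]
rim dia 0.030159749660119164
cell dia 0.023032384311833545
screw mid [0.5357 0.0907 0.031 ] yaw 2.0381216621531166 [np.float64(0.11159000879524154), np.float64(0.06616044024664891), np.float64(0.11180768781291966), np.float64(0.06581816174841833)]
well pred [0.5249 0.1121]
d 0.027769965587525116 1.670208598106563
tips px [(np.float64(351.50983788886964), np.float64(241.05442044300352)), (np.float64(307.93026945046404), np.float64(236.94259471239326)), (np.float64(340.27925810614545), np.float64(277.90834864179993))]
```

```bash
python3 -c "
from h import *
print(ctrl.get_state()['tcp_pos'],ctrl.get_state()['eef_rot'])
goto([.5309,.0530,.035],1.670)"
```

```text
[0.53154617 0.04529502 0.11635998] [3.14118964e+00 5.06456644e-04 1.67345297e+00]
turn [0.001 0.001 0.004] shift [0.0259 0.0004 0.2712]
```

```bash
python3 -m crank '[[0,0,0,0.006,0,0.06,-0.62],[0,0,0,0.012,0,0.13,-0.62],[0,0,0,0.02,0,0.19,-0.62],[0,0,0,0.026,0,0.24,-0.62],[0,0,0,0.026,0,0.255,-0.62],[0,0,0,0.026,0,0.255,-0.62],[0,0,0,0.026,0,0.255,-0.62]]'
python3 -c "
from h import *
goto([.5309,.0530,.035],1.670)"
```

```text
time_s: 2.78
tcp_pos: [0.5311, 0.0534, 0.0403]
eef_rot: [3.141, 0.0, 1.674]
ft_force: [0.2, 0.2, 0.8]
finger_gap: 0.0165
turn [0.001 0.    0.005] shift [-0.0014 -0.0009  0.0178]
```

```bash
python3 -m crank '[[0,0,0,0,0,0.0178,-0.62],[0,0,0,0,0,0.0178,-0.62],[0,0,0,0.012,0,0.0178,-0.62],[0,0,0,0.024,0,0.0178,-0.62],[0,0,0,0.034,0,0.0178,-0.62],[0,0,0,0.042,0,0.0178,-0.62],[0,0,0,0.05,0,0.0178,-0.62],[0,0,0,0.058,0,0.0178,-0.62],[0,0,0,0.066,0,0.0178,-0.62],[0,0,0,0.074,0,0.0178,-0.62],[0,0,0,0.074,0,0.0178,-0.62]]'
python3 - <<'E'
from h import *
import cv2
s=ctrl.get_state();im=optics.get_image("wrist");cv2.imwrite("pics/w2.png",cv2.resize(im[80:330,180:480,::-1],None,fx=2.4,fy=2.4,interpolation=cv2.INTER_CUBIC))
E
```

```text
time_s: 3.7
tcp_pos: [0.5282, 0.0768, 0.034]
eef_rot: [3.142, -0.0, 1.675]
ft_force: [-0.1, 1.1, -0.1]
finger_gap: 0.0166
```

View pics/w2.png

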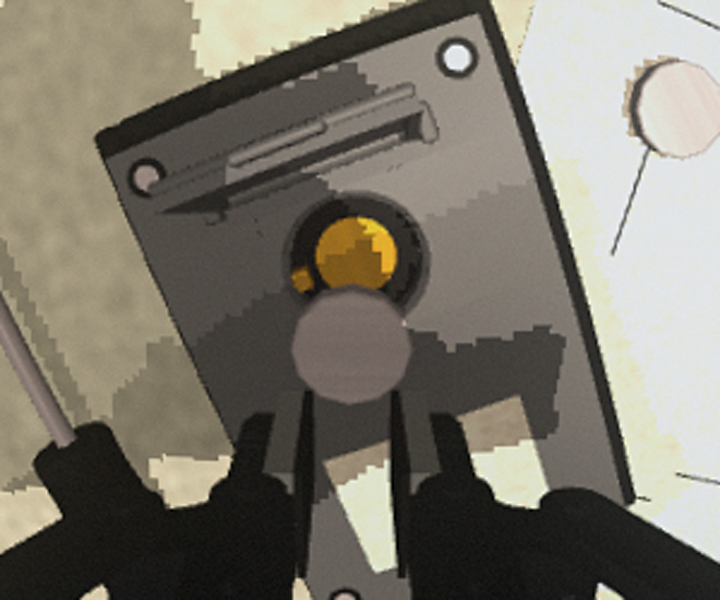

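```bash
python3 -m crank '[[0,0,0,0.007,0.001,0,-0.62],[0,0,0,0.014,0.002,0,-0.62],[0,0,0,0.021,0.003,0,-0.62],[0,0,0,0.028,0.004,0,-0.62],[0,0,0,0.035,0.004,0,-0.62],[0,0,0,0.042,0.004,0,-0.62],[0,0,0,0.047,0.004,0,-0.62],[0,0,0,0.047,0.004,0,-0.62],[0,0,0,0.047,0.004,0,-0.62]]'
python3 - <<'E'
from h import *
import cv2
s=ctrl.get_state();im=optics.get_image("wrist");cv2.imwrite("pics/w3.png",cv2.resize(im[80:330,180:480,::-1],None,fx=2.4,fy=2.4,interpolation=cv2.INTER_CUBIC))
E
```

```text
time_s: 4.5
tcp_pos: [0.528, 0.0904, 0.034]
eef_rot: [-3.142, 0.0, 1.675]
ft_force: [0.4, 0.4, -0.3]
finger_gap: 0.0162
```

View pics/w3.png

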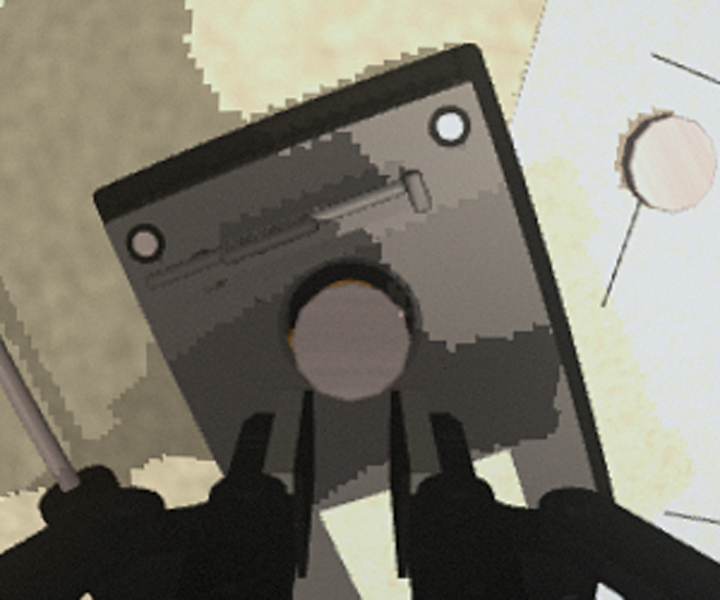

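The cell centre, at row 340, is still about 3–4 mm short of the well centre. I'll keep pushing.

```bash
python3 -m crank '[[0,0,0,0.005,0,0,-0.62],[0,0,0,0.01,0,0,-0.62],[0,0,0,0.015,0,0,-0.62],[0,0,0,0.015,0,0,-0.62],[0,0,0,0.015,0,0,-0.62]]'
python3 - <<'E'
from h import *
import cv2
s=ctrl.get_state();im=optics.get_image("wrist");cv2.imwrite("pics/w4.png",cv2.resize(im[80:330,180:480,::-1],None,fx=2.4,fy=2.4,interpolation=cv2.INTER_CUBIC))
E
```

```text
time_s: 4.97
tcp_pos: [0.5276, 0.095, 0.034]
eef_rot: [3.142, -0.0, 1.675]
ft_force: [0.6, -0.3, -1.0]
finger_gap: 0.0162
```

View pics/w4.png

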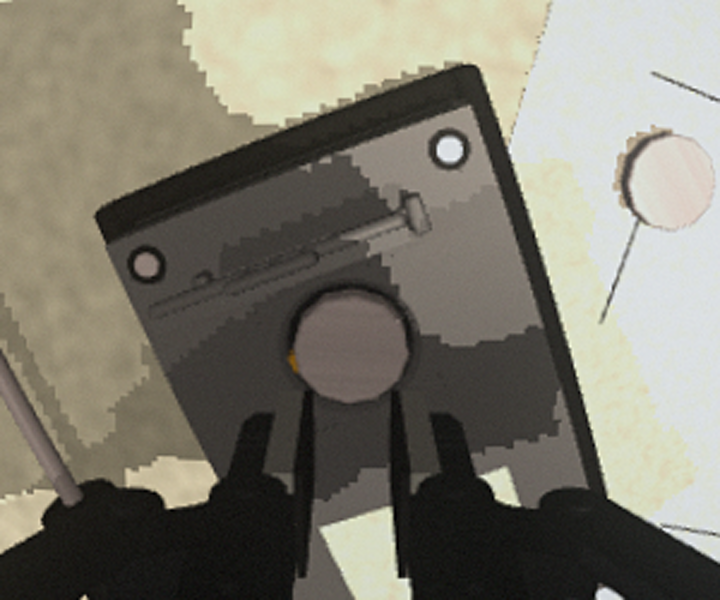

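```bash
python3 -m crank '[[0,0,0,-0.03,0,0,-0.62],[0,0,0,-0.06,0,-0.02,-0.62],[0,0,0,-0.09,0,-0.1,-0.62],[0,0,0,-0.09,0,-0.15,-0.62],[0,0,0,-0.09,0,-0.15,-0.62]]'
python3 - <<'E'
from h import *
import cv2
s=ctrl.get_state();im=optics.get_image("wrist");cv2.imwrite("pics/w5.png",cv2.resize(im[80:200,240:400,::-1],None,fx=5,fy=5,interpolation=cv2.INTER_CUBIC))
im=optics.get_image("scene");cv2.imwrite("pics/sc5.png",cv2.resize(im[160:260,290:430,::-1],None,fx=5,fy=5,interpolation=cv2.INTER_CUBIC))
E
```

```text
time_s: 5.43
tcp_pos: [0.532, 0.0665, 0.082]
eef_rot: [3.138, 0.0, 1.673]
ft_force: [1.5, 0.5, -0.4]
finger_gap: 0.0162
```

View pics/w5.png

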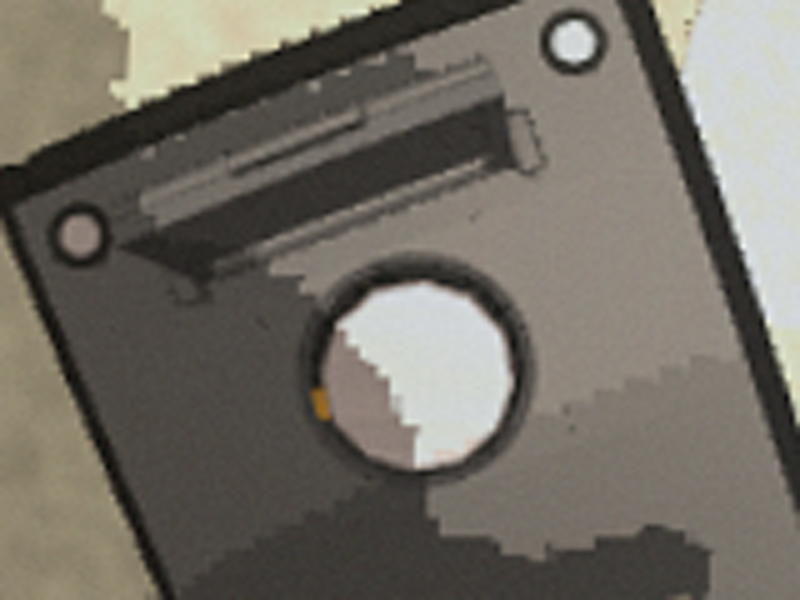

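View pics/sc5.png

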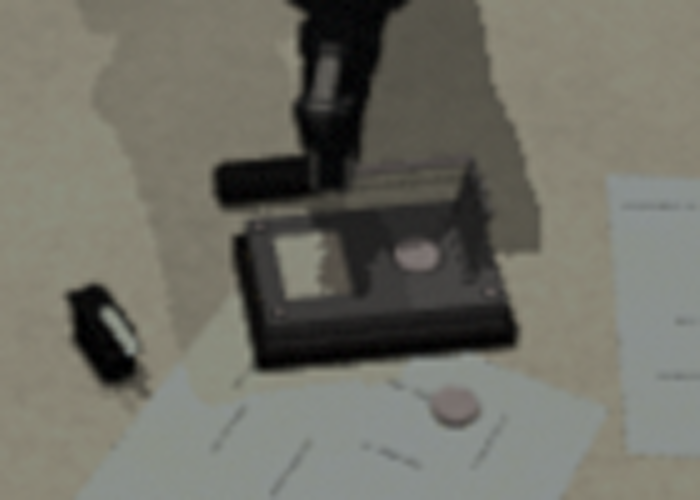

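The cell sits in the well with a dark gap all round: cell centre (419,375) against rim centre (418,367) in the crop. It may not be flat, so I'll shut the jaws and press lightly to seat and check it.

```bash
python3 -c "
from h import *
goto([.5255,.110,.045],1.675)"
```

```text
turn [ 0.002  0.    -0.002] shift [ 0.145  -0.0031  0.1156]
```

```bash
python3 -m crank '[[0,0,0,0.05,-0.003,0,-1],[0,0,0,0.1,-0.003,0,-1],[0,0,0,0.145,-0.003,0.03,-1],[0,0,0,0.145,-0.003,0.08,-1],[0,0,0,0.145,-0.003,0.11,-1],[0,0,0,0.145,-0.003,0.115,-1],[0,0,0,0.145,-0.003,0.115,-1],[0,0,0,0.145,-0.003,0.115,-1]]'
```

```text
time_s: 6.2
tcp_pos: [0.525, 0.1106, 0.0446]
eef_rot: [-3.141, 0.0, 1.674]
ft_force: [0.4, 1.0, -0.3]
finger_gap: -0.0002
```

```bash
python3 -m crank '[[0,0,0,0,0,0.015,-1],[0,0,0,0,0,0.03,-1],[0,0,0,0,0,0.038,-1],[0,0,0,0,0,0.038,-1]]'; python3 -m crank '[[0,0,0,0,0,0.003,-1],[0,0,0,0,0,0.006,-1],[0,0,0,0,0,0.006,-1]]';
```

```text
time_s: 6.53
tcp_pos: [0.5247, 0.1109, 0.0326]
eef_rot: [-3.141, 0.0, 1.675]
ft_force: [-0.9, 0.1, -0.1]
finger_gap: -0.0
time_s: 6.78
tcp_pos: [0.5251, 0.1111, 0.0318]
eef_rot: [3.141, 0.0, 1.675]
ft_force: [-2.8, -0.7, 7.2]
finger_gap: 0.0002
```

The press met resistance at z = 0.0318, which matches the 31.7 mm expected for a flat, seated cell. Next I'll lift over the door and get behind it, aligned with the logger.

```bash
python3 -m crank '[[0,0,0,0,0,-0.1,-1],[0,0,0,0,0,-0.2,-1],[0,0,-0.1,0.03,0,-0.27,-1],[0,0,-0.26,0.1,0,-0.27,-1],[0,0,-0.42,0.18,-0.03,-0.27,-1],[0,0,-0.462,0.2,-0.07,-0.27,-1],[0,0,-0.462,0.2,-0.07,-0.27,-1],[0,0,-0.462,0.2,-0.07,-0.27,-1]]'
python3 - <<'E'
from h import *
import cv2
X=np.array([np.cos(2.038),np.sin(2.038)])
p=np.array([.5251,.1116])-.024*X; print("mid",p)
q=p+.088*X; print(q)
goto([*q,.064],2.038)
s=ctrl.get_state();im=optics.get_image("wrist");cv2.imwrite("pics/w6.png",im[:,:,::-1])
im=optics.get_image("scene");cv2.imwrite("pics/sc6.png",cv2.resize(im[160:260,290:430,::-1],None,fx=5,fy=5,interpolation=cv2.INTER_CUBIC))
E
```

```text
time_s: 7.45
tcp_pos: [0.4973, 0.1686, 0.1123]
eef_rot: [-3.141, 0.0, 2.037]
ft_force: [0.5, -0.1, -0.4]
finger_gap: 0.0001
mid [0.53590939 0.09017205]
[0.49627495 0.1687412 ]
turn [-0.     0.    -0.001] shift [ 0.0021 -0.0029  0.161 ]
```

View pics/w6.png

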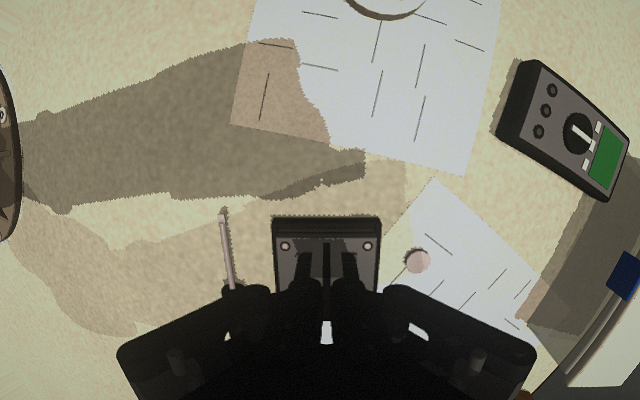

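View pics/sc6.png

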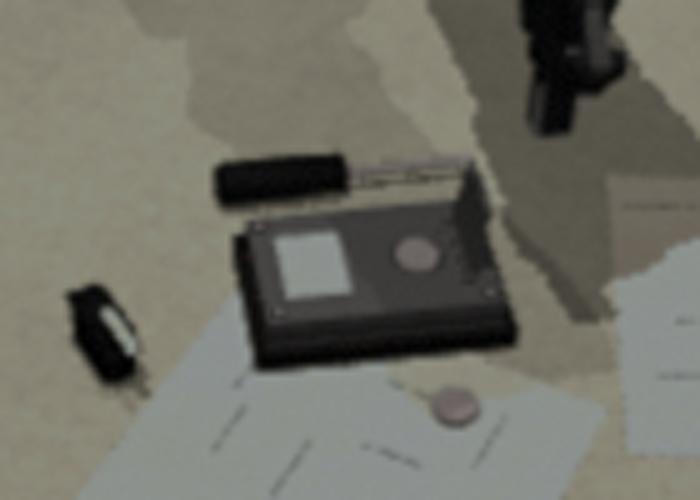

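```bash
python3 -m crank '[[0,0,0,0,-0.002,0.06,-1],[0,0,0,0,-0.002,0.12,-1],[0,0,0,0,-0.002,0.16,-1],[0,0,0,0,-0.002,0.16,-1],[0,0,0,-0.02,-0.002,0.16,-1],[0,0,0,-0.04,-0.002,0.16,-1],[0,0,0,-0.04,-0.002,0.16,-1]]'
python3 - <<'E'
from h import *
X=np.array([np.cos(2.038),np.sin(2.038)]);Y=np.array([-X[1],X[0]])
s=ctrl.get_state();p=np.array(s["tcp_pos"])[:2]-[.5359,.0902];print("logger x,y",p@X,p@Y,s["tcp_pos"],s["ft_force"])
E
```

```text
time_s: 8.13
tcp_pos: [0.504, 0.1562, 0.065]
eef_rot: [3.141, 0.001, 2.036]
ft_force: [-0.0, -0.5, 0.5]
finger_gap: -0.0001
logger x,y 0.07329987678912893 -0.0012222034083240584 [0.50397759 0.15619489 0.06503354] [-0.02484357 -0.53477811  0.49305035]
```

```bash
python3 -m crank '[[0,0,0,-0.014,0,0,-1],[0,0,0,-0.028,0,0,-1],[0,0,0,-0.042,0,0,-1],[0,0,0,-0.056,0,0,-1],[0,0,0,-0.07,0,0,-1],[0,0,0,-0.084,0,0.002,-1],[0,0,0,-0.095,0,0.006,-1],[0,0,0,-0.106,0,0.012,-1],[0,0,0,-0.117,0,0.018,-1],[0,0,0,-0.117,0,0.018,-1]]'
python3 - <<'E'
from h import *
import cv2
X=np.array([np.cos(2.038),np.sin(2.038)]);Y=np.array([-X[1],X[0]])
s=ctrl.get_state();p=np.array(s["tcp_pos"])[:2]-[.5359,.0902];print("logger x,y",p@X,p@Y,s["tcp_pos"],s["ft_force"])
im=optics.get_image("scene");cv2.imwrite("pics/sc7.png",cv2.resize(im[160:260,290:430,::-1],None,fx=5,fy=5,interpolation=cv2.INTER_CUBIC))
E
```

```text
time_s: 8.97
tcp_pos: [0.5186, 0.1255, 0.0584]
eef_rot: [-3.141, -0.0, 2.037]
ft_force: [-0.9, -0.1, -0.1]
finger_gap: -0.0003
logger x,y 0.03935483384829495 -0.00045345746193865 [0.51857978 0.12554146 0.05840975] [-0.88932929 -0.12837998 -0.10554596]
```

View pics/sc7.png

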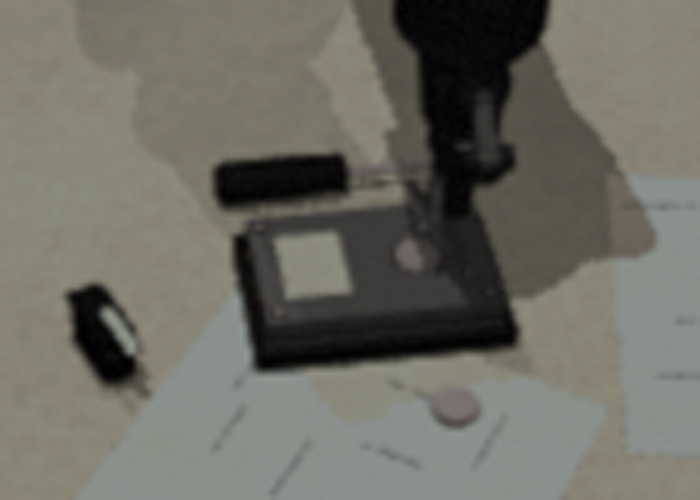

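```bash
python3 -m crank '[[0,0,0,-0.018,0,0.008,-1],[0,0,0,-0.03,0,0.022,-1],[0,0,0,-0.036,0,0.034,-1],[0,0,0,-0.042,0,0.047,-1],[0,0,0,-0.045,0,0.06,-1],[0,0,0,-0.05,0,0.07,-1],[0,0,0,-0.05,0,0.075,-1],[0,0,0,-0.05,0,0.077,-1],[0,0,0,-0.05,0,0.077,-1]]'
python3 - <<'E'
from h import *
import cv2
X=np.array([np.cos(2.038),np.sin(2.038)]);Y=np.array([-X[1],X[0]])
s=ctrl.get_state();p=np.array(s["tcp_pos"])[:2]-[.5359,.0902];print("logger x,y",p@X,p@Y,s["tcp_pos"],s["ft_force"])
E
```

```text
time_s: 9.77
tcp_pos: [0.5252, 0.1127, 0.0359]
eef_rot: [-3.141, 0.0, 2.037]
ft_force: [-1.8, -2.9, 5.0]
finger_gap: 0.0003
logger x,y 0.024891762023357834 -0.0005257280415438816 [0.52515835 0.11266093 0.03586067] [-1.7852672  -2.86333097  4.99680328]
```

```bash
python3 -m crank '[[0,0,0,0,0,0.004,-1],[0,0,0,0,0,0.006,-1],[0,0,0,0,0,0.006,-1]]'; python3 -m crank '[[0,0,0,0,0,-0.03,-1],[0,0,0,-0.05,0,-0.03,-1],[0,0,0,-0.05,0,0,-1],[0,0,0,-0.05,0,0.006,-1],[0,0,0,-0.05,0,0.006,-1]]'; python3 -m crank '[[0,0,0,0,0,-0.1,-1],[0,0,0,0,0,-0.2,-1],[0,0,0,-0.1,0,-0.3,-1],[0,0,0,-0.2,0,-0.4,-1],[0,0,0,-0.25,0,-0.4,-1],[0,0,0,-0.25,0,-0.4,-1]]'
python3 - <<'E'
from h import *
import cv2
s=ctrl.get_state();im=optics.get_image("wrist");cv2.imwrite("pics/w8.png",im[:,:,::-1])
im=optics.get_image("scene");cv2.imwrite("pics/sc8.png",cv2.resize(im[160:260,290:430,::-1],None,fx=5,fy=5,interpolation=cv2.INTER_CUBIC))
E
```

```text
time_s: 10.02
tcp_pos: [0.5254, 0.1127, 0.0353]
eef_rot: [-3.142, 0.001, 2.037]
ft_force: [-11.6, -5.7, 33.1]
finger_gap: 0.0002
time_s: 10.43
tcp_pos: [0.5345, 0.0982, 0.0341]
eef_rot: [3.139, 0.004, 2.035]
ft_force: [-4.4, -14.6, 49.5]
finger_gap: -0.0003
time_s: 10.93
tcp_pos: [0.5679, 0.0289, 0.1532]
eef_rot: [3.139, 0.002, 2.032]
ft_force: [0.0, 0.4, 0.0]
finger_gap: 0.0001
```

View pics/w8.png

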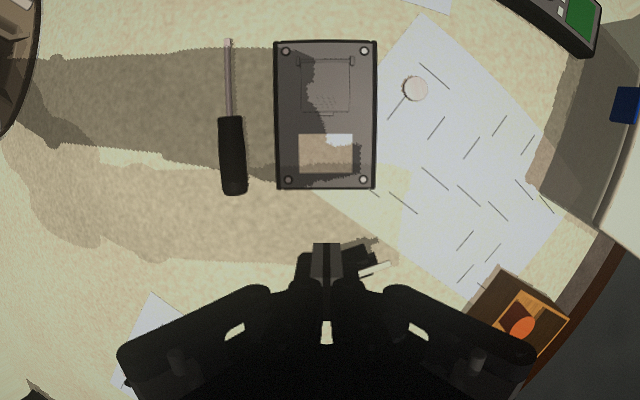

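View pics/sc8.png

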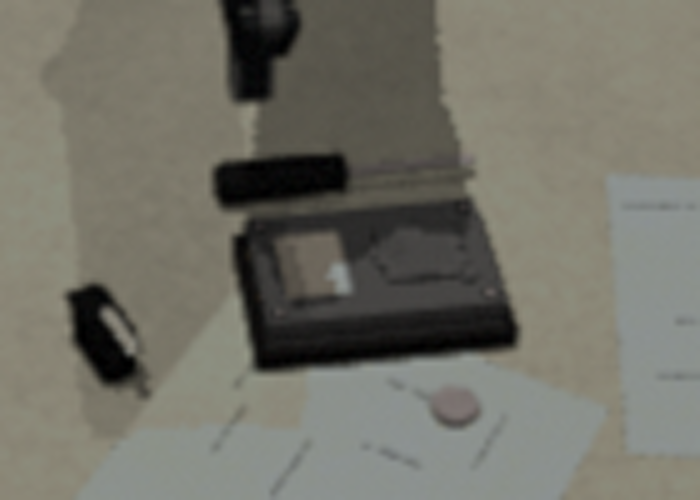

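```bash
python3 - <<'E'
import cv2
a=cv2.imread("pics/w8.png")[35:195,265:385]; cv2.imwrite("pics/w8c.png",cv2.resize(a,None,fx=3.7,fy=3.7,interpolation=cv2.INTER_CUBIC))
E
```

View pics/w8c.png

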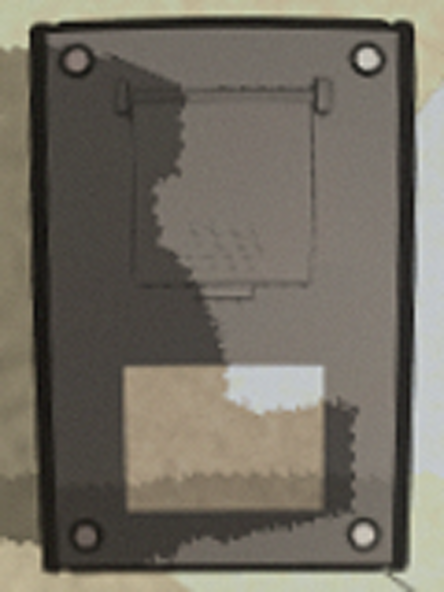

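The crop shows the door lying flat over the well, with its free edge at about row 285, the thumb lip at (228,292) and the fingers well clear. I'm handing in.

```bash
python3 -c "
from workcell import ctrl
print(ctrl.close_job())"
```

```text
the job is handed in; nothing more can be done
None
```

The coin cell is in the well and the battery door is shut. I handed the job in at about 11 s of the 43 s allowed.

- **Cell:** I pushed it into the well with the part-closed fingertips. A light press then met resistance at z = 31.8 mm with about 7 N, against 31.7 mm expected for a cell lying flat.
- **Door:** I tipped it over from behind and pressed it down. The first press met it at 35.9 mm with 5 N (36 mm expected when shut). The last pictures show it flat over the well.
- **Bystanders:** The spent cell, screwdriver and servo look unmoved in the last pictures. The other items were not near the arm's work, and I did not check each one.
- **Robot:** The gripper was clear of everything and read no force before I handed in.

**Harder presses:** The two extra presses on the door were firmer than I meant, about 33 N and then 50 N at the wrist. Both were made with the fingertips and stayed under the 120 N wrist limit. In the second press the measured fingertip height was 34.1 mm, nearly 2 mm below the door's nominal top. I didn't find out why. It may have been pressing on the lip, or the arm may have bent slightly under load.

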